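# Thread the spindle through the roll stand and hold it

## Task

Lift the aluminium drinks bottle out from between the two bushings of the roll stand and stand it upright on the rubber mat. Then take the long spindle from the wooden rest and slide it nose first through the near bushing and on through the far one, until at least 15 mm of its nose shows beyond the far bushing. Finish while still gripping the spindle there, keeping it still, and leave everything else where it is.

Things in the scene. Friction and masses are not known exactly. Their poses are not given: they have to be found in the camera images.
- stand: Fixed roll stand: steel base plate 160 x 90 x 10 mm, two uprights topped by bushing blocks 50 mm wide, 14 mm thick, 78 to 122 mm above the table. Bores 16 mm across, on one level line 100 mm up. Origin: at table height, mid-stand; x along the bores from near to far bushing (roughly world +y, within 0.25 rad), z up. Blocks span x = -62 to -48 and 48 to 62 mm; the bottle stands in the gap.
- near_bushing (a point): Centre of the bore on the outer face of the near bushing, where the spindle enters (the robot's right-hand, -y, end of the stand); axes as the stand.
- far_bushing (a point): Centre of the bore on the outer face of the far bushing, where the spindle comes out, 124 mm from near_bushing along the stand's x; axes as the stand.
- bottle: Closed aluminium drinks bottle, 172 mm tall, about 160 g. Body 60 mm across up to 108 mm, shoulder to 126 mm, neck 26 mm across to 146 mm, then a black cap 32 mm across to 172 mm (grip it there). Origin: centre of its underside. It starts upright on the stand's 10 mm base plate, between the bushings.
- mat: Black rubber mat fixed on the table, 120 x 120 mm, 4 mm thick. Origin: centre of its underside, at table height. It starts empty.
- spindle: Long spindle, about 120 g: black grip 22 x 22 mm, 50 mm long, then a steel shaft 12 mm across, 190 mm long, its last 12 mm tapering to a 5 mm nose. Origin: centre of the grip; x along the shaft to the nose at x = 215 mm (balance point x = 95 mm). It starts level in a lane of the rest (either one), axis 45 mm above the table, grip sides upright, pointing roughly to world +y.
- spindle_tip (a point): End of the nose of the long spindle, 215 mm from its origin; axes as the spindle.
- rest: Fixed wooden rest: base 120 x 150 x 10 mm, two lanes 90 mm apart, each with two posts (8 mm thick, 51 mm high, open notches on top) about 40 and 120 mm ahead of the centre of the spindle's grip. The grips overhang the base at the robot's right. Origin: centre of its underside; x along the lanes towards the noses.
- short_spindle: Short spindle in the other lane of the rest, not wanted: same grip, but a shaft of only 110 mm (nose at x = 135 mm). Origin: centre of its grip, x axis towards the nose.
- jar: Clear glass jar with a tin lid, 74 mm across, 109 mm tall, bystander. Origin: centre of its underside.
- insulator: White ceramic insulator with ribs, 58 mm across, 88 mm tall, bystander between the robot and the stand. Origin: centre of its underside.
- frame: Small walnut picture frame lying flat, 170 x 130 x 16 mm, bystander. Origin: centre of its underside.
- carton: Small cardboard carton, 110 x 80 x 60 mm, bystander. Origin: centre of its underside.
- tape_roll: Roll of paper tape lying flat, 100 mm across, 48 mm high, bystander. Origin: centre of its underside.
- screwdriver: Screwdriver lying on the table, bystander. Its x axis runs from handle to blade.
Things that resemble listed ones, but are neither listed nor needed, are in the scene too. There is more than one size of the mat; the one meant has the size given above.

How it is judged:
By the outcome, as a careful person would: the job done as asked, in the order asked, and still so for the second after the job is handed in, while the arm keeps its last pose, push and grip.
It also fails if it takes over 64 s, if anything falls off the work surface, if the arm or the gripper's body presses on something with over 40 N, if the wrist force passes 120 N, or if a joint passes its speed limit or range.

## Robot

A 7-joint arm with a two-finger parallel gripper is mounted at the origin on the work surface. World frame = base frame: x ahead of the robot, y to its left, z up, the work surface at z = 0. Lengths are in mm, angles in rad, forces in N, time in s.
With the tool pointing down it reaches from about 400 to 850 mm from the base axis. Payload 4.5 kg.
Tool frame: the origin (TCP) lies between the finger pads; the fingertips stand ctrl.tcp_to_tips ahead of it and the grasp point (between the pads) lies 11 mm behind it (ctrl.tcp_to_tips is the distance from the TCP to the fingertips, in mm); z points along the fingers, x is the direction in which the jaws open and shut, and the axes are right-handed (so a half turn about z gives the same grasp; the last joint's range is limited). The gripper opens to 85 mm and grips with 20 to 120 N. Pads are 22 mm wide; open, the fingers measure 114 mm over their backs; the gripper's body (76 mm by 85 mm) begins 54 mm behind the grasp point. The pads swing forward as they close: fully open they stand 13 mm farther back than shut.
Start: joints at [1.346, 0.689, -0.195, 1.565, 0.157, 0.902, -0.215], TCP at [159.979, -604.202, 239.317] pointing down, gripper open.
Joint ranges: [-3.01, 3.01], [-0.46, 2.08], [-1.47, 1.51], [0.13, 2.56], [-1, 4.14], [0.04, 2.09], [-2.66, 2.66]. Speed limits (rad/s): [2.57, 2.57, 3.14, 3.14, 3.14, 3.14, 3.14].

## Interface

Orientations are given as a unit quaternion [x, y, z, w].
In Python, from cell import ctrl gives the robot as it stands.
- The arm moves only by the shell command python3 -m inch 'ROWS' [OPENING] [FORCE]. ROWS is JSON, a list that holds one entry, the list of rows, each a list of 6 numbers: the shift along the tool's x, y, z in m, then the turn, a rotation vector about the tool's x, y, z in degrees. A call has 1 to 12 rows; each row is the pose to reach, as a shift and turn from the pose commanded when the call began, along the tool's axes at that moment; what a row does not reach only later rows make up. A row lasts 1/12 s, in which the tool goes at most 41.7 mm and 7.16 degrees, less where a joint would pass 70% of its speed; a pose out of reach is approached as far as the arm can. A call with a gripper value outside its range is refused whole. OPENING is the closure, from 0 (fully open) to 1 (shut), set as the call begins (- or left out, the last holds). The fingers move at their own pace and stop on an object; FORCE is the grip in N (left out, the last holds). Time passes only in rows, so rows that repeat a pose let the fingers close. It gives the time, the measured TCP pose, the force and the opening at its end, in the units of the state.
- ctrl.state(): the state, without advancing time (a new reading comes with each control period).
- ctrl.get_image(name): name is "scene" or "top" or "wrist"; returns the picture (400x640x3 uint8, blue, green, red); there is no depth.
- ctrl.calibration(name): a dict with "fx", "fy", "cx", "cy" (pixels), "dist" ([k1, k2, p1, p2, k3] as OpenCV has them; the pictures are not rectified), "rvec" (rotation vector, rad) and "tvec" (3), from world to camera coordinates, as OpenCV has them; the wrist camera has in their place "T_tool_cam" (4x4, takes a point from camera to tool coordinates, whose origin is the TCP and whose axes are the tool frame's). Camera axes: x right, y down, z forward; pixel columns grow to the right and rows downward; lengths in mm; the calibration is good to about 2 mm. A picture is of the moment at which its call begins: read the wrist's pose just before it. calibration takes no time and is no camera call.
- ctrl.job_done(): hands the job in, once; it reports no verdict.
The state is a dict: "time": time; "joint_positions": joint angles; "dq": joint speeds; "effort": joint torques, N m; "tcp_pos": TCP position; "orientation": TCP orientation; "force": force on the tool from outside, world axes, zero at the start; "torque": the same for the moment, N m; "opening": finger opening in mm.
Only numpy, scipy, OpenCV 4.12 (cv2) and the standard library are available. Lean on these libraries where they do the work, as an engineer would, in place of code of your own. Each camera call takes 0.05 s, during which the arm holds its last target. There are 200 camera calls.

## Working session

There is one attempt and no reset: what is moved stays moved. The work goes in short steps, Python scripts to look and compute and a shell command to move; the robot and the scene stay as the last step left them, time stands still between calls to the robot, and variables do not carry over. Pictures are saved under pics/ and viewed, about 8 in all and at most 12, crops included, and the job is handed in when it is done.

```bash
ls; mkdir -p pics; python3 - <<'E'
from cell import ctrl
import cv2
s=ctrl.state();print({k:v for k,v in s.items() if k in('time','tcp_pos','orientation','opening','force')},ctrl.tcp_to_tips)
for n in("scene","top"):
    im=ctrl.get_image(n);cv2.imwrite(f"pics/{n}0.png",im);c=ctrl.calibration(n);print(n,c)
print(ctrl.calibration("wrist"))
E
```

```text
pics
{'time': 0.0, 'tcp_pos': array([ 159.6927886 , -603.54473416,  238.4599599 ]), 'orientation': array([ 7.92456560e-01, -6.09927581e-01, -8.20271520e-04, -5.23673149e-04]), 'force': array([ 0.31510547,  0.06684752, -0.60408249]), 'opening': 85.23977553888564} 8.0
scene {'fx': 431.7789238655271, 'fy': 431.7789238655271, 'cx': 316.7736244344856, 'cy': 201.6042122177167, 'dist': array([0.02462747, 0.        , 0.        , 0.        , 0.        ]), 'rvec': array([ 1.96612716,  1.05064117, -0.52947329]), 'tvec': array([-325.02526098, -153.93019054, 1478.8816526 ])}
top {'fx': 394.9874893824005, 'fy': 394.9874893824005, 'cx': 314.9539440313494, 'cy': 194.68971406373313, 'dist': array([-0.03179299,  0.        ,  0.        ,  0.        ,  0.        ]), 'rvec': array([ 2.16474064, -2.20103999,  0.10002826]), 'tvec': array([  26.15358547,  491.24876893, 1221.07699203])}
{'fx': 289.7287522837787, 'fy': 289.7287522837787, 'cx': 324.77737604539135, 'cy': 201.45827911775157, 'dist': array([0.00721317, 0.        , 0.        , 0.        , 0.        ]), 'T_tool_cam': array([[ 9.99999459e-01,  1.15607213e-04, -1.03388697e-03,
        -4.21247558e-01],
       [ 2.16036581e-04,  9.49065670e-01,  3.15078255e-01,
        -8.06321091e+01],
       [ 1.01765195e-03, -3.15078307e-01,  9.49065132e-01,
        -1.34933555e+02],
       [ 0.00000000e+00,  0.00000000e+00,  0.00000000e+00,
         1.00000000e+00]])}
```

View pics/top0.png

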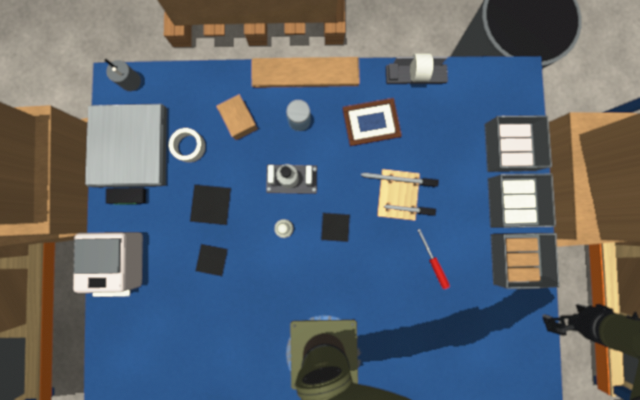

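View pics/scene0.png

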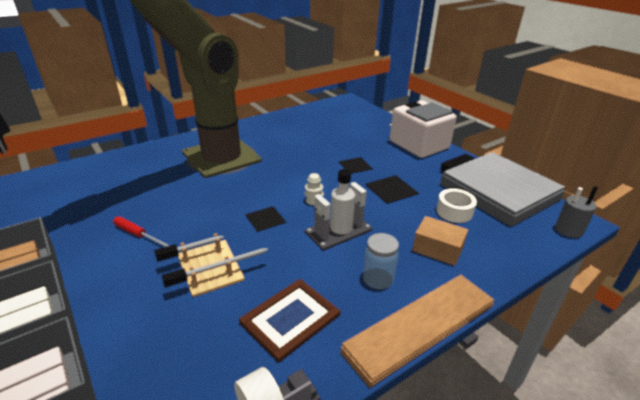

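Top view: the big mat is at (210,204), the stand and bottle at (290,178), and the long spindle in the upper lane with nose (362,176) and grip (430,183). The scene view agrees.

```bash
cat > h.py <<'E'
import numpy as np, cv2
from cell import ctrl
from scipy.spatial.transform import Rotation as R
def cam(name,st=None):
    c=ctrl.calibration(name);K=np.array([[c['fx'],0,c['cx']],[0,c['fy'],c['cy']],[0,0,1]])
    if name=='wrist':
        st=st or ctrl.state();T=np.eye(4);T[:3,:3]=R.from_quat(st['orientation']).as_matrix();T[:3,3]=st['tcp_pos']
        M=np.linalg.inv(T@c['T_tool_cam'])
    else:
        M=np.eye(4);M[:3,:3]=cv2.Rodrigues(c['rvec'])[0];M[:3,3]=c['tvec']
    return K,c['dist'],M
def cast(cm,uv,z):
    K,d,M=cm;p=cv2.undistortPoints(np.float64(uv).reshape(-1,1,2),K,d)[:,0]
    D=np.c_[p,np.ones(len(p))]@M[:3,:3];C=-M[:3,:3].T@M[:3,3]
    return C+D*((z-C[2])/D[:,2])[:,None]
def proj(cm,P):
    K,d,M=cm;return cv2.projectPoints(np.float64(P).reshape(-1,1,3),cv2.Rodrigues(M[:3,:3])[0],M[:3,3],K,d)[0][:,0]
def snap(name,f):
    st=ctrl.state();im=ctrl.get_image(name);cv2.imwrite('pics/'+f,im);return im,cam(name,st)
def togo(pos,down_yaw=None,Rt=None):
    """shift (m, tool axes) and rotvec (deg, tool axes) to target; yaw=world angle of tool x with tool down"""
    st=ctrl.state();A=R.from_quat(st['orientation'])
    if Rt is None:
        c,s=np.cos(down_yaw),np.sin(down_yaw);Rt=R.from_matrix(np.array([[c,s,0],[s,-c,0],[0,0,-1]]))
    print('shift',np.round(A.inv().apply(np.array(pos)-st['tcp_pos'])/1000,4),'turn',np.round((A.inv()*Rt).as_rotvec(degrees=True),2))
E
python3 - <<'E'
from h import *
im=cv2.imread('pics/top0.png');cm=cam('top')
def p(n,u,z): print(n,np.round(cast(cm,u,z),0).tolist())
g=im.max(2)
def blob(x0,y0,x1,y1,m):
    k=np.zeros(g.shape,np.uint8);k[y0:y1,x0:x1]=m[y0:y1,x0:x1]
    c=max(cv2.findContours(k,0,2)[0],key=cv2.contourArea);return cv2.minAreaRect(c)
dark=((g<70)*255).astype(np.uint8)
b=blob(180,175,240,230,dark);print(b);p('mat',b[0],4);p('matc',cv2.boxPoints(b),4)
p('bottlecap',[(291,170)],172)
p('spindle',[(362,176),(430,183),(438,183)],45)
p('standbase',[(268,191),(316,192)],10)
p('insul',[(284,228)],88);p('jar',[(299,103)],109)
c=cv2.resize(im[155:240,180:450],None,fx=2.9,fy=2.9,interpolation=2);cv2.imwrite('pics/c0.png',c)
s=cv2.imread('pics/scene0.png');cv2.imwrite('pics/c1.png',cv2.resize(s[150:300,140:440],None,fx=2.6,fy=2.6,interpolation=2))
E
```

```text
((210.1188201904297, 204.3118896484375), (36.31885528564453, 36.020347595214844), 5.710593223571777)
mat [[468.0, 352.0, 4.0]]
matc [[418.0, 414.0, 4.0], [532.0, 404.0, 4.0], [518.0, 288.0, 4.0], [404.0, 300.0, 4.0]]
bottlecap [[549.0, 85.0, 172.0]]
spindle [[545.0, -128.0, 45.0], [520.0, -339.0, 45.0], [520.0, -364.0, 45.0]]
standbase [[507.0, 167.0, 10.0], [501.0, 14.0, 10.0]]
insul [[389.0, 112.0, 88.0]]
jar [[759.0, 62.0, 109.0]]
```

View pics/c0.png

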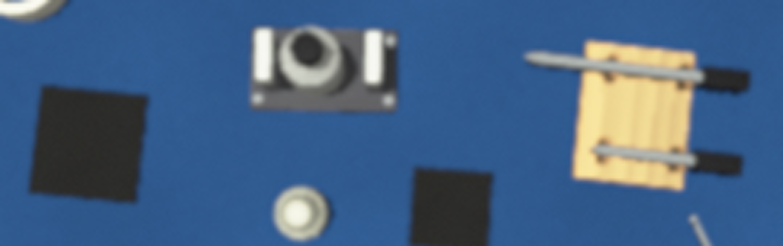

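```bash
python3 - <<'E'
from h import *
cm=cam('top')
f=lambda u,v:(u/2.9+180,v/2.9+155)
print(cast(cm,[f(307,48)],182),cast(cm,[f(263,55),f(373,57)],122),cast(cm,[f(526,57),f(703,77),f(748,81)],45))
togo([530,-20,340],0.0)
togo([545,-350,300],0.0)
E
```

```text
[[543.18126891  98.22858049 182.        ]] [[545.46489948 146.07966342 122.        ]
 [541.68172571  36.27114396 122.        ]] [[ 549.48907183 -126.65264617   45.        ]
 [ 525.02862681 -315.89232476   45.        ]
 [ 519.97224231 -364.25033363   45.        ]]
shift [-0.4696 -0.5073 -0.1007] turn [-6.000e-02  9.000e-02 -7.517e+01]
shift [-0.1467 -0.4373 -0.0612] turn [-6.000e-02  9.000e-02 -7.517e+01]
```

```bash
R='x'; python3 -m inch '[[[-0.147,-0.437,-0.061,0,0,-75],[-0.147,-0.437,-0.061,0,0,-75],[-0.147,-0.437,-0.061,0,0,-75],[-0.147,-0.437,-0.061,0,0,-75],[-0.147,-0.437,-0.061,0,0,-75],[-0.147,-0.437,-0.061,0,0,-75],[-0.147,-0.437,-0.061,0,0,-75],[-0.147,-0.437,-0.061,0,0,-75],[-0.147,-0.437,-0.061,0,0,-75],[-0.147,-0.437,-0.061,0,0,-75],[-0.147,-0.437,-0.061,0,0,-75],[-0.147,-0.437,-0.061,0,0,-75]]]' 0 60
python3 - <<'E'
from h import *
snap('wrist','w0.png'); togo([535,20,340],0.0);print(ctrl.state()['joint_positions'])
E
```

```text
time: 1.1
tcp_pos: [552.1, -341.9, 301.2]
orientation: [1.0, 0.005, 0.004, -0.003]
force: [0.6, 0.9, 0.4]
opening: 85.5
shift [-0.0127 -0.364  -0.0377] turn [-0.26 -0.28  0.39]
[ 0.7719244   0.70176402 -0.54961846  1.39874245  0.37325609  1.1425564
  0.18100816]
```

```bash
python3 -m inch '[[[-0.013,-0.364,-0.04,0,0,0],[-0.013,-0.364,-0.04,0,0,0],[-0.013,-0.364,-0.04,0,0,0],[-0.013,-0.364,-0.04,0,0,0],[-0.013,-0.364,-0.04,0,0,0],[-0.013,-0.364,-0.04,0,0,0],[-0.013,-0.364,-0.04,0,0,0],[-0.013,-0.364,-0.04,0,0,0],[-0.013,-0.364,-0.04,0,0,0],[-0.013,-0.364,-0.04,0,0,0],[-0.013,-0.364,-0.04,0,0,0],[-0.013,-0.364,-0.04,0,0,0]]]'
python3 - <<'E'
from h import *
im,_=snap('wrist','w1.png'); w0=cv2.imread('pics/w0.png')
cv2.imwrite('pics/ww.png',np.hstack([cv2.resize(w0,(400,250),interpolation=3),cv2.resize(im,(400,250),interpolation=3)]))
import pickle;pickle.dump(cam('wrist'),open('w1.pkl','wb'));print(ctrl.state()['tcp_pos'])
E
```

```text
time: 2.15
tcp_pos: [532.5, 12.0, 339.8]
orientation: [1.0, -0.002, -0.001, 0.001]
force: [-0.1, -1.0, -0.6]
opening: 85.5
[532.58425425  11.37371563 339.69421226]
```

View pics/w1.png

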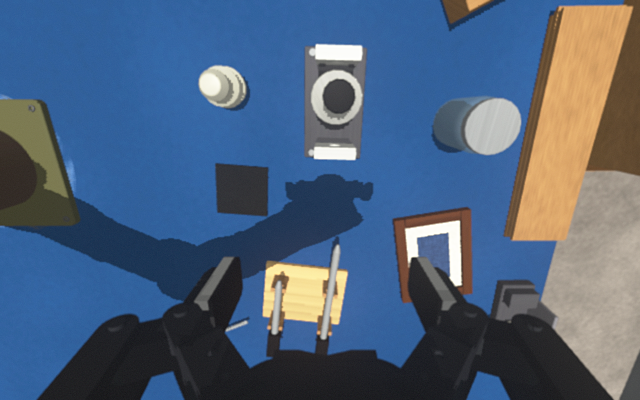

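The wrist view shows the bottle cap at (342,96), the far block top at (338,52) and the near block top at (335,153). Now refine with masks.

```bash
python3 - <<'E'
from h import *
import pickle
im=cv2.imread('pics/w1.png');cm=pickle.load(open('w1.pkl','rb'))
hsv=cv2.cvtColor(im,40);
w=((hsv[...,2]>215)&(hsv[...,1]<50))*np.uint8(255);d=(hsv[...,2]<45)*np.uint8(255)
def blob(m,x0,y0,x1,y1):
    k=np.zeros_like(m);k[y0:y1,x0:x1]=m[y0:y1,x0:x1]
    return cv2.minAreaRect(max(cv2.findContours(k,0,2)[0],key=cv2.contourArea))
A=blob(w,300,35,375,70);B=blob(w,300,140,375,165);C=blob(d,320,70,365,118)
print(A,B,C)
a,b=cast(cm,[A[0],B[0]],122);c=cast(cm,[C[0]],182)[0];print(a,b,c,np.hypot(*(a-b)[:2]),'mid',(a+b)/2,'ang',np.degrees(np.arctan2(*(a-b)[1::-1])))
# top camera check
t=cv2.imread('pics/top0.png');ct=cam('top');h=cv2.cvtColor(t,40)
w=((h[...,2]>190)&(h[...,1]<60))*np.uint8(255)
A=blob(w,262,160,276,190);B=blob(w,300,160,316,190);print(A,B)
a,b=cast(ct,[A[0],B[0]],122);print(a,b,np.hypot(*(a-b)[:2]),'mid',(a+b)/2,'ang',np.degrees(np.arctan2(*(a-b)[1::-1])))
print(ctrl.state()['tcp_pos']);togo([c[0],c[1],215],0.0)
E
```

```text
Traceback (most recent call last):
ValueError: max() iterable argument is empty
```

```bash
python3 - <<'E'
from h import *
import pickle
im=cv2.imread('pics/w1.png');cm=pickle.load(open('w1.pkl','rb'))
def blob(m,x0,y0,x1,y1):
    k=np.zeros(m.shape,np.uint8);k[y0:y1,x0:x1]=m[y0:y1,x0:x1]*255
    return cv2.minAreaRect(max(cv2.findContours(k,0,2)[0],key=cv2.contourArea))
g=im.min(2);G=im.max(2);print(im[52,338],im[153,335],im[96,342],im[110,350])
A=blob(g>170,300,35,375,70);B=blob(g>170,300,140,375,165);C=blob(G<50,318,70,365,120)
print(A,B,C)
a,b=cast(cm,[A[0],B[0]],122);c=cast(cm,[C[0]],182)[0];print(a,b,c,np.hypot(*(a-b)[:2]),'mid',(a+b)/2,'ang',np.degrees(np.arctan2(*(a-b)[1::-1])))
t=cv2.imread('pics/top0.png');ct=cam('top');g=t.min(2);print(t[174,271],t[174,309])
A=blob(g>150,262,160,276,190);B=blob(g>150,302,160,316,190);print(A,B)
a,b=cast(ct,[A[0],B[0]],122);print(a,b,np.hypot(*(a-b)[:2]),'mid',(a+b)/2,'ang',np.degrees(np.arctan2(*(a-b)[1::-1])))
togo([c[0],c[1],215],0.0)
E
```

```text
[250 252 252] [244 248 248] [68 65 66] [146 152 152]Traceback (most recent call last):
  File "<stdin>", line 8, in <module>
  File "<stdin>", line 6, in blob
ValueError: max() iterable argument is empty
```

```bash
cat >> h.py <<'E'
def blob(m,x0,y0,x1,y1):
    k=np.zeros(m.shape,np.uint8);k[y0:y1,x0:x1]=m[y0:y1,x0:x1]*255
    return cv2.minAreaRect(max(cv2.findContours(k,0,2)[0],key=cv2.contourArea))
E
python3 - <<'E'
from h import *
import pickle
im=cv2.imread('pics/w1.png');cm=pickle.load(open('w1.pkl','rb'))
g=im.min(2);G=im.max(2)
A=blob(g>170,300,35,375,70);B=blob(g>170,300,140,375,165);C=blob(G<80,322,75,362,118)
print(A,B,C)
a,b=cast(cm,[A[0],B[0]],122);c=cast(cm,[C[0]],182)[0];print(a,b,c,np.hypot(*(a-b)[:2]),'mid',(a+b)/2,'ang',np.degrees(np.arctan2(*(a-b)[1::-1])))
t=cv2.imread('pics/top0.png');ct=cam('top');g=t.min(2);print(t[174,271],t[174,309])
A=blob(g>150,262,160,276,190);B=blob(g>150,302,160,316,190);print(A,B)
a,b=cast(ct,[A[0],B[0]],122);print(a,b,np.hypot(*(a-b)[:2]),'mid',(a+b)/2,'ang',np.degrees(np.arctan2(*(a-b)[1::-1])))
togo([c[0],c[1],215],0.0)
E
```

```text
((335.51513671875, 51.98573303222656), (53.065284729003906, 15.405102729797363), 1.6846843957901) ((332.0, 153.0), (12.0, 46.0), 90.0) ((338.0, 96.5), (33.0, 30.0), 90.0)
[544.31901175 147.62463232 122.        ] [540.64602922  37.56629329 122.        ] [544.95809773 100.39792156 182.        ] 110.11961128860898 mid [542.48252048  92.5954628  122.        ] ang 88.08857445779483
[241 247 245] [240 246 245]
((270.0, 173.5), (17.0, 6.0), 90.0) ((308.0, 174.0), (18.0, 6.0), 90.0)
[546.8566759  148.06705904 122.        ] [543.62337143  38.03927007 122.        ] 110.07528606976084 mid [545.24002366  93.05316456 122.        ] ang 88.31677612219121
shift [ 0.012  -0.0893  0.1245] turn [ 0.11  0.07 -0.36]
```

```bash
python3 -m inch '[[[0.012,-0.089,0.08,0,0,0],[0.012,-0.089,0.08,0,0,0],[0.012,-0.089,0.08,0,0,0],[0.012,-0.089,0.1,0,0,0],[0.012,-0.089,0.125,0,0,0],[0.012,-0.089,0.15,0,0,0],[0.012,-0.089,0.17,0,0,0],[0.012,-0.089,0.179,0,0,0],[0.012,-0.089,0.179,0,0,0],[0.012,-0.089,0.179,0,0,0]]]'
python3 -m inch '[[[0,0,0,0,0,0],[0,0,0,0,0,0],[0,0,0,0,0,0],[0,0,0,0,0,0],[0,0,0,0,0,0],[0,0,0,0,0,0],[0,0,0,0,0,0],[0,0,0,0,0,0]]]' 1 50
```

```text
time: 3.03
tcp_pos: [545.6, 101.6, 161.4]
orientation: [1.0, -0.002, -0.0, 0.0]
force: [-0.4, -1.3, 1.3]
opening: 85.4
time: 3.7
tcp_pos: [545.8, 102.9, 162.1]
orientation: [1.0, -0.001, 0.001, -0.0]
force: [0.0, -0.0, 5.9]
opening: 30.7
```

```bash
python3 -m inch '[[[0,0,-0.005,0,0,0],[0,0,-0.02,0,0,0],[0,0,-0.045,0,0,0],[0,0,-0.075,0,0,0],[0,0,-0.11,0,0,0],[0,0,-0.14,0,0,0],[0,0,-0.155,0,0,0],[-0.01,-0.03,-0.155,0,0,0],[-0.02,-0.06,-0.155,0,0,0],[-0.03,-0.095,-0.155,0,0,0],[-0.041,-0.13,-0.155,0,0,0],[-0.052,-0.165,-0.155,0,0,0]]]'
python3 -m inch '[[[-0.01,-0.035,0,0,0,0],[-0.02,-0.065,0.015,0,0,0],[-0.025,-0.08,0.045,0,0,0],[-0.026,-0.084,0.075,0,0,0],[-0.026,-0.084,0.105,0,0,0],[-0.026,-0.084,0.13,0,0,0],[-0.026,-0.084,0.14,0,0,0],[-0.026,-0.084,0.145,0,0,0],[-0.026,-0.084,0.15,0,0,0],[-0.026,-0.084,0.15,0,0,0]]]'
python3 - <<'E'
from h import *
print(ctrl.state()['tcp_pos'],ctrl.state()['force'])
t,_=snap('top','t1.png');s,_=snap('scene','s1.png')
cv2.imwrite('pics/v1.png',np.hstack([cv2.resize(t[130:260,160:330],(400,306),interpolation=2),cv2.resize(s[120:250,300:470],(400,306),interpolation=2)]))
E
```

```text
time: 4.7
tcp_pos: [492.6, 268.9, 316.1]
orientation: [1.0, -0.002, -0.0, 0.0]
force: [1.2, -0.3, -1.3]
opening: 30.8
time: 5.53
tcp_pos: [468.2, 352.2, 166.6]
orientation: [1.0, -0.002, 0.0, -0.0]
force: [-1.0, -0.3, -0.8]
opening: 30.7
[468.20132303 352.22514432 166.63925816] [-1.03760938 -0.32944382 -0.76758687]
```

View pics/v1.png

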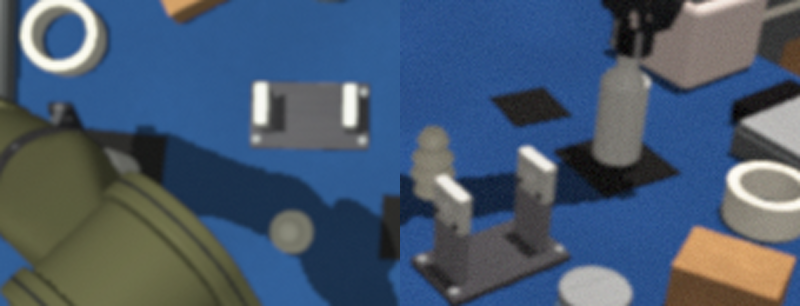

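The bottle hangs just above the centre of the big mat. Lower it gently.

```bash
python3 -m inch '[[[0,0,0.003,0,0,0],[0,0,0.006,0,0,0],[0,0,0.008,0,0,0],[0,0,0.0095,0,0,0],[0,0,0.0105,0,0,0],[0,0,0.0105,0,0,0]]]'
```

```text
time: 6.13
tcp_pos: [468.0, 352.1, 156.2]
orientation: [1.0, -0.002, 0.0, -0.0]
force: [-0.4, -1.1, 2.7]
opening: 30.4
```

```bash
python3 -m inch '[[[0,0,0.0007,0,0,0],[0,0,0.0007,0,0,0]]]'
python3 -m inch '[[[0,0,0.0007,0,0,0],[0,0,0.0007,0,0,0],[0,0,0.0007,0,0,0],[0,0,0.0007,0,0,0],[0,0,-0.002,0,0,0],[0,0,-0.02,0,0,0],[0,0,-0.05,0,0,0],[0,0,-0.09,0,0,0],[0,0,-0.13,0,0,0]]]' 0
python3 - <<'E'
from h import *
# spindle axis from the first wrist picture w0 unreliable(moving); use top
t=cv2.imread('pics/t1.png');ct=cam('top')
togo([545,-250,290],0.0)
E
```

```text
time: 6.3
tcp_pos: [468.1, 352.3, 156.2]
orientation: [1.0, -0.002, 0.001, -0.0]
force: [-1.7, -2.2, 7.5]
opening: 30.8
time: 7.05
tcp_pos: [467.2, 351.5, 286.0]
orientation: [1.0, -0.001, -0.001, 0.001]
force: [0.7, -0.0, -0.6]
opening: 85.5
shift [ 0.0792  0.6013 -0.0034] turn [ 0.07  0.12 -0.14]
```

```bash
python3 -m inch '[[[0.079,0.582,-0.003,0,0,7],[0.079,0.582,-0.003,0,0,7],[0.079,0.582,-0.003,0,0,7],[0.079,0.582,-0.003,0,0,7],[0.079,0.582,-0.003,0,0,7],[0.079,0.582,-0.003,0,0,7],[0.079,0.582,-0.003,0,0,7],[0.079,0.582,-0.003,0,0,7],[0.079,0.582,-0.003,0,0,7],[0.079,0.582,-0.003,0,0,7],[0.079,0.582,-0.003,0,0,7],[0.079,0.582,-0.003,0,0,7]]]'
python3 -m inch '[[[0,0.082,0,0,0,0],[0,0.082,0,0,0,0],[0,0.082,0,0,0,0],[0,0.082,0,0,0,0],[0,0.082,0,0,0,0],[0,0.082,0,0,0,0]]]'
python3 - <<'E'
from h import *
import pickle
im,cm=snap('wrist','w2.png');pickle.dump(cm,open('w2.pkl','wb'));print(ctrl.state()['tcp_pos'],ctrl.state()['orientation'])
t,_=snap('top','t2.png')
E
```

```text
time: 8.05
tcp_pos: [533.5, -145.8, 288.0]
orientation: [0.998, -0.063, 0.0, 0.0]
force: [1.3, -0.1, -0.6]
opening: 85.6
time: 8.55
tcp_pos: [523.9, -223.1, 287.9]
orientation: [0.998, -0.061, 0.0, -0.001]
force: [-0.4, 0.5, 0.5]
opening: 85.7
[ 523.9298701  -222.94289089  287.93629646] [ 9.98145264e-01 -6.08753323e-02  2.31069347e-04 -4.15121319e-04]
```

View pics/w2.png

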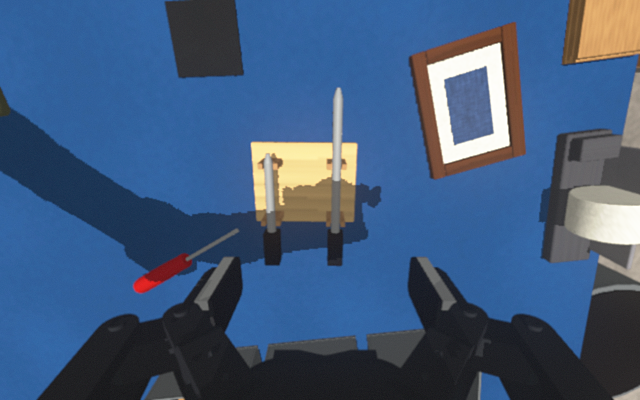

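The wrist view shows the long spindle with nose (337,88), shaft on col ~337 and grip (335,233–264).

```bash
python3 - <<'E'
from h import *
import pickle
im=cv2.imread('pics/w2.png').astype(int);cm=pickle.load(open('w2.pkl','rb'))
# shaft: low-saturation against blue, rows 100..152
pts=[]
for r in range(100,152):
    x=np.where((im[r,320:355,0]-im[r,320:355,2])<40)[0]
    if len(x)>3: pts.append((320+x.mean(),r))
P=cast(cm,pts,45);vx,vy,x0,y0=cv2.fitLine(P[:,:2].astype(np.float32),2,0,.01,.01).ravel()
ang=np.degrees(np.arctan2(vy,vx))%180;print('shaft ang',ang,len(pts))
tip=[r for r in range(75,110) if ((im[r,325:350,0]-im[r,325:350,2])<40).sum()>=2];print('tip row',tip[0],cast(cm,[(337.5,tip[0])],45))
# grip
G=im.max(2);gx=[(lambda x:(x.min()+x.max())/2+322)(np.where(G[r,322:352]<75)[0]) for r in range(245,262)]
print('gripx',gx)
gr=[r for r in range(225,275) if (G[r,330:342]<75).sum()>8];print('grip rows',gr[0],gr[-1])
print('rear',cast(cm,[(335,gr[-1]+.5)],56),'front', cast(cm,[(335,gr[0]-.5)],56))
print('grip c',cast(cm,[(np.mean(gx),253)],56))
d=np.array([np.cos(np.radians(ang)),np.sin(np.radians(ang))]);
for y in(-340,): print('axis x at',y,x0+(y-y0)*d[0]/d[1])
E
```

```text
shaft ang 82.785736 52
tip row 88 [[ 551.04482804 -123.92578301   45.        ]]
gripx [np.float64(334.0), np.float64(334.0), np.float64(334.0), np.float64(334.5), np.float64(334.5), np.float64(334.5), np.float64(334.5), np.float64(334.5), np.float64(334.5), np.float64(334.5), np.float64(334.5), np.float64(334.5), np.float64(334.5), np.float64(334.5), np.float64(334.5), np.float64(334.5), np.float64(334.5)]
grip rows 233 264
rear [[ 521.32158823 -358.87711566   56.        ]] front [[ 526.90379707 -309.06458134   56.        ]]
grip c [[ 522.55042334 -340.43633599   56.        ]]
axis x at -340 524.09503
```

```bash
python3 - <<'E'
from h import *
togo([523.8,-336,110],np.radians(-7.2));togo([523.8,-336,34],np.radians(-7.2))
E
```

```text
shift [0.0136 0.1122 0.1779] turn [-0.03 -0.02  0.22]
shift [0.0135 0.1122 0.2539] turn [-0.03 -0.02  0.22]
```

```bash
python3 -m inch '[[[0.005,0.035,0.02,0,0,0.2],[0.01,0.07,0.05,0,0,0.2],[0.0135,0.1,0.08,0,0,0.2],[0.0135,0.112,0.115,0,0,0.2],[0.0135,0.112,0.15,0,0,0.2],[0.0135,0.112,0.18,0,0,0.2],[0.0135,0.112,0.2,0,0,0.2],[0.0135,0.112,0.22,0,0,0.2],[0.0135,0.112,0.235,0,0,0.2],[0.0135,0.112,0.247,0,0,0.2],[0.0135,0.112,0.253,0,0,0.2],[0.0135,0.112,0.253,0,0,0.2]]]'
python3 -m inch '[[[0,0,0,0,0,0],[0,0,0,0,0,0],[0,0,0,0,0,0],[0,0,0,0,0,0],[0,0,0,0,0,0],[0,0,0,0,0,0],[0,0,0,0,0,0],[0,0,0,0,0,0],[0,0,0,0,0,0]]]' 1 110
```

```text
time: 9.65
tcp_pos: [522.7, -336.8, 33.7]
orientation: [0.998, -0.064, -0.001, -0.0]
force: [0.1, 0.1, 0.4]
opening: 85.6
time: 10.4
tcp_pos: [523.2, -338.1, 35.2]
orientation: [0.998, -0.064, 0.0, 0.0]
force: [-1.7, -0.2, 6.4]
opening: 20.7
```

```bash
python3 -m inch '[[[0,0,-0.005,0,0,0],[0,0,-0.015,0,0,0],[0,0,-0.03,0,0,0],[0,0,-0.045,0,0,0],[0,0,-0.055,0,0,0],[0,0,-0.055,0,0,0],[0,0,-0.055,0,0,0]]]'
python3 - <<'E'
from h import *
print(ctrl.state()['tcp_pos'])
togo([534,-214,89.5],np.radians(-1.8))
E
```

```text
time: 10.98
tcp_pos: [522.8, -338.1, 90.1]
orientation: [0.998, -0.064, 0.0, 0.0]
force: [0.4, -0.8, -0.4]
opening: 20.3
[ 522.8365929  -338.0563435    90.13646672]
shift [-0.0049 -0.1245  0.0006] turn [ 0.03 -0.03 -5.58]
```

```bash
python3 -m inch '[[[-0.001,-0.02,0,0,0,-1],[-0.002,-0.045,0,0,0,-2],[-0.003,-0.07,0,0,0,-3],[-0.004,-0.095,0,0,0,-4.5],[-0.005,-0.115,0,0,0,-5.5],[-0.005,-0.1245,0,0,0,-5.5],[-0.005,-0.1245,0,0,0,-5.5],[-0.005,-0.1245,0,0,0,-5.5]]]'
python3 - <<'E'
from h import *
import pickle
st=ctrl.state();print(st['tcp_pos'],st['orientation'])
w,cm=snap('wrist','w3.png');pickle.dump(cm,open('w3.pkl','wb'));t,_=snap('top','t3.png');s,_=snap('scene','s3.png')
a=cv2.resize(t[150:210,260:420],(800,300),interpolation=2);b=cv2.resize(s[170:270,140:400],(760,292),interpolation=2)
b=cv2.copyMakeBorder(b,0,0,0,40,0);cv2.imwrite('pics/v3.png',np.vstack([a,b]))
E
```

```text
time: 11.65
tcp_pos: [533.5, -214.5, 89.2]
orientation: [1.0, -0.016, -0.001, 0.0]
force: [-0.0, -1.0, -1.3]
opening: 20.5
[ 533.50605838 -214.47624219   89.15920701] [ 9.99865193e-01 -1.64013355e-02 -5.95022328e-04  4.88578333e-04]
```

View pics/v3.png

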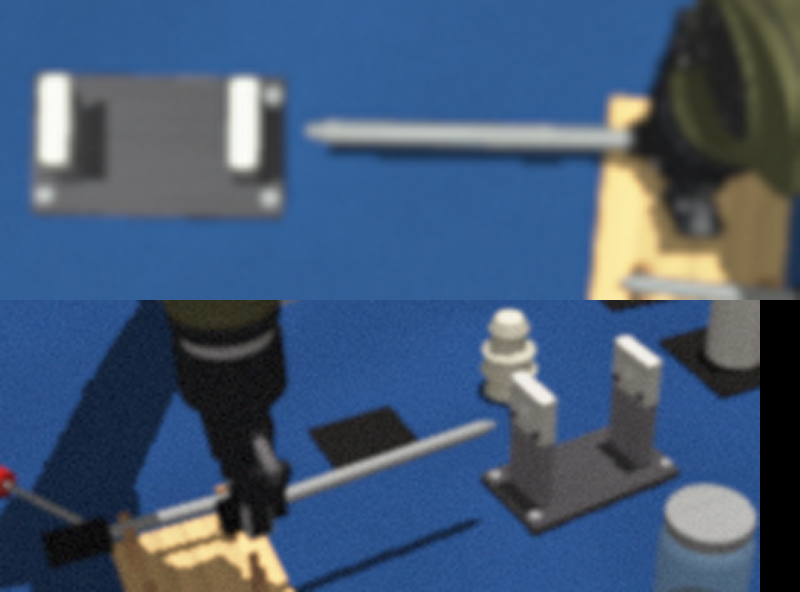

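View pics/w3.png

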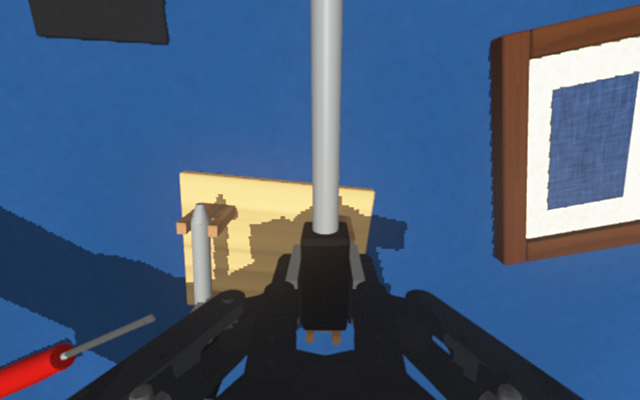

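```bash
cat > servo.py <<'E'
from h import *
def shaft(im,p0,p1,n=25,half=9):
    """centres & widths of grey shaft along the pixel line p0-p1, sampled across it, subpixel"""
    f=im.astype(np.float32);sat=f.max(2)-f.min(2)
    p0,p1=np.float32(p0),np.float32(p1);d=(p1-p0)/np.linalg.norm(p1-p0);nr=np.array([-d[1],d[0]])
    o=np.arange(-half,half+.01,.1);out=[]
    for t in np.linspace(0,1,n):
        q=(p0+t*(p1-p0))+o[:,None]*nr;v=cv2.remap(sat,q[:,0].astype(np.float32)[None],q[:,1].astype(np.float32)[None],1)[0]
        th=(v.max()+v.min())/2;i=np.where(v<th)[0]
        out.append((t,o[i].mean() if len(i) else np.nan,len(i)*.1))
    return np.array(out)
def tops(im,A,B,th):
    g=im.min(2);return blob(g>th,*A),blob(g>th,*B)
def stand(cm,a,b):
    P=cast(cm,[a,b],122);d=(P[0]-P[1]);L=np.linalg.norm(d);return P.mean(0),d/L,L
E
python3 - <<'E'
from servo import *
for name,f,A,B,th in(('top','t3.png',(263,160,277,190),(303,160,315,190),170),('scene','s3.png',(345,178,368,202),(310,192,332,212),170)):
    im=cv2.imread('pics/'+f);cm=cam(name);a,b=tops(im,A,B,th);m,d,L=stand(cm,a[0],b[0]);print(name,a,b,m,d,L,'cam',-cm[2][:3,:3].T@cm[2][:3,3])
    ax=lambda s:m+d*s+[0,0,-22]
    q=proj(cm,[ax(-95),ax(-215)]);r=shaft(im,q[0],q[1],13)
    px=np.linalg.norm(q[1]-q[0])/120;print(q,'px/mm',px);print(np.round(np.c_[r[:,0],r[:,1]/px,r[:,2]/px],2).tolist())
E
```

```text
top ((270.5, 173.5), (17.0, 5.0), 90.0) ((308.5, 174.5), (17.0, 5.0), 90.0) [544.48671671  91.61634129 122.        ] [0.04262083 0.99909132 0.        ] 110.1054366534975 cam [ 388.6243616    29.32704659 1257.43763797]
[[322.08763486 175.85723429]
 [362.66122807 176.9414867 ]] px/mm 0.33823398271749006
[[0.0, -0.44, 10.64], [0.08, 0.3, 16.26], [0.17, 1.63, 18.33], [0.25, 1.33, 18.33], [0.33, 1.48, 19.22], [0.42, 1.92, 19.51], [0.5, 1.92, 19.51], [0.58, 1.63, 19.51], [0.67, 1.63, 19.51], [0.75, 1.48, 19.22], [0.83, 1.33, 19.51], [0.92, 1.33, 19.51], [1.0, 1.33, 19.51]]
scene ((357.62005615234375, 186.84002685546875), (15.200000762939453, 4.200000286102295), 36.869895935058594) ((322.2500305175781, 198.75), (15.55634880065918, 6.363960266113281), 45.0) [543.2829931   92.94928394 122.        ] [0.04682927 0.99890291 0.        ] 107.39484708774435 cam [1252.92602294 -472.71824159  723.28466825]
[[307.77308809 210.95996934]
 [263.36387859 226.29880591]] px/mm 0.3915299225846655
[[0.0, 4.52, 11.49], [0.08, -2.43, 13.28], [0.17, -2.68, 14.3], [0.25, -2.68, 14.3], [0.33, -2.68, 14.3], [0.42, -2.55, 14.56], [0.5, -2.55, 14.56], [0.58, 3.06, 26.31], [0.67, 6.51, 33.2], [0.75, 6.51, 33.2], [0.83, 6.51, 33.2], [0.92, 6.64, 32.95], [1.0, 6.64, 32.95]]
```

```bash
cat >> servo.py <<'E'
def edges(im,p0,p1,ts,half=8):
    """mid of steepest rise and fall of the red channel across the line, per t"""
    f=cv2.GaussianBlur(im[...,2],(0,0),.7).astype(np.float32)
    p0,p1=np.float32(p0),np.float32(p1);d=(p1-p0)/np.linalg.norm(p1-p0);nr=np.array([-d[1],d[0]])
    o=np.arange(-half,half+.01,.1);acc=[]
    for t in ts:
        q=(p0+t*(p1-p0))+o[:,None]*nr;v=cv2.remap(f,q[:,0].astype(np.float32)[None],q[:,1].astype(np.float32)[None],2)[0]
        g=np.gradient(v);a,b=o[g.argmax()],o[g.argmin()];acc.append(((a+b)/2,b-a))
    return np.array(acc)
def wc(im,box,lo):
    """brightness-weighted centroid of the bright top face"""
    x0,y0,x1,y1=box;g=np.clip(im.min(2)[y0:y1,x0:x1].astype(float)-lo,0,255-lo);Y,X=np.mgrid[y0:y1,x0:x1]
    return (g*X).sum()/g.sum(),(g*Y).sum()/g.sum()
E
python3 - <<'E'
from servo import *
for name,f,A,B,th in(('top','t3.png',(263,160,277,188),(303,160,314,188),130),('scene','s3.png',(345,178,368,202),(310,192,332,212),160)):
    im=cv2.imread('pics/'+f);cm=cam(name);a,b=wc(im,A,th),wc(im,B,th);m,d,L=stand(cm,a,b);print(name,a,b,m,d,L)
    ax=lambda s:m+d*s+[0,0,-22]
    q=proj(cm,[ax(-95),ax(-175)]);e=edges(im,q[0],q[1],np.linspace(.2,1,9))
    px=np.linalg.norm(q[1]-q[0])/80;print('px/mm',px,np.round(e/px,2).tolist())
    J=(proj(cm,[ax(-150)+[1,0,0],ax(-150)+[0,0,1]])-proj(cm,[ax(-150)]));u=(q[1]-q[0])/np.linalg.norm(q[1]-q[0]);print('sens dx,dz (mm units)',J@np.array([-u[1],u[0]])/px)
s=cv2.imread('pics/s3.png');t=cv2.imread('pics/t3.png')
cv2.imwrite('pics/v4.png',np.hstack([cv2.resize(s[172:232,300:375],(400,320),interpolation=3),cv2.resize(t[155:203,260:320],(400,320),interpolation=3)]))
E
```

```text
top (np.float64(270.21227229146695), np.float64(173.4784276126558)) (np.float64(308.2005555023465), np.float64(174.04654726558758)) [545.19392213  92.45614916 122.        ] [0.03118262 0.9995137  0.        ] 110.04492753426045
px/mm 0.33830981160448453 [[2.07, 11.82], [1.77, 11.82], [1.48, 11.82], [1.48, 11.82], [1.77, 11.82], [1.48, 11.82], [1.18, 11.82], [1.18, 11.82], [1.18, 11.82]]
sens dx,dz (mm units) [-0.99212918 -0.13263974]
scene (np.float64(357.8874709976798), np.float64(186.99100928074245)) (np.float64(321.99099739398247), np.float64(199.43141435678749)) [544.79206126  91.90192871 122.        ] [0.03536614 0.99937442 0.        ] 109.70077538617414
px/mm 0.3843117166053204 [[1.95, 11.19], [2.08, 11.45], [1.95, 10.67], [2.08, 10.93], [0.91, 8.59], [2.08, 10.93], [2.34, 10.93], [2.34, 10.93], [2.6, 10.93]]
sens dx,dz (mm units) [-0.70904215  0.82821875]
```

View pics/v4.png

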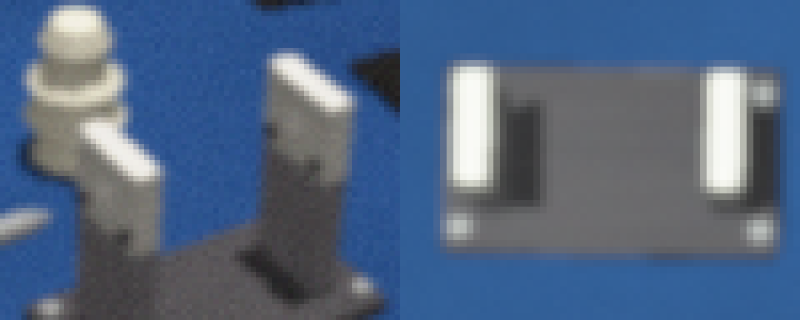

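```bash
python3 - <<'E'
from servo import *
import pickle
im=cv2.imread('pics/w3.png');cm=pickle.load(open('w3.pkl','rb'))
e=edges(im,(327,10),(327,200),np.linspace(0,1,20),30);print(e[[0,10,19]])
pts=[(327-o,10+190*t) for o,t in zip(e[:,0],np.linspace(0,1,20))]
P=cast(cm,pts,100);k=np.polyfit(P[:,1],P[:,0],1);print('w3 shaft ang',90-np.degrees(np.arctan(k[0])),'x at y=-214',np.polyval(k,-214),'x at y=0',np.polyval(k,0),P[0],P[-1])
for name,f,m,d in(('top','t3.png',[545.19,92.46,100],[.0312,.9995,0]),('scene','s3.png',[544.79,91.9,100],[.0354,.9994,0])):
    im=cv2.imread('pics/'+f);c=cam(name);m,d=np.array(m),np.array(d)
    S=np.linspace(-112,-235,42);q=proj(c,[m+d*S[0],m+d*S[-1]]);px=np.linalg.norm(q[1]-q[0])/123
    e=edges(im,q[0],q[1],np.linspace(0,1,42))/px;ok=abs(e[:,1]-11.3)<1.5
    k=np.polyfit(S[ok],e[ok,0],1);print(name,ok.sum(),S[ok].min(),'offset at tip(-92)',np.polyval(k,-92),'at -306',np.polyval(k,-306),'sd',np.std(e[ok,0]-np.polyval(k,S[ok])))
E
```

```text
[[  1.   32. ]
 [  1.5  29. ]
 [  0.3 -29. ]]
w3 shaft ang 88.02586541387083 x at y=-214 533.424912127801 x at y=0 540.8012330685754 [537.35476535 -99.95474711 100.        ] [ 535.33510154 -173.65601774  100.        ]
top 26 -187.0 offset at tip(-92) 2.082812606795698 at -306 -0.5868288696282606 sd 0.22285652772391182
scene 37 -235.0 offset at tip(-92) 0.5681480686576135 at -306 3.034173188811688 sd 0.7391021850708228
```

```bash
python3 -m inch '[[[0.001,-0.007,0,0,0,0],[0.0015,-0.014,0,0,0,0],[0.0015,-0.019,0,0,0,0],[0.0015,-0.02,0,0,0,0],[0.0015,-0.02,0,0,0,0],[0.0015,-0.02,0,0,0,0]]]'
cat > chk.py <<'E'
from servo import *
def chk(tag,s0,s1,off):
    st=ctrl.state();print(st['tcp_pos'],st['force'],st['torque'])
    res={}
    for name,A,B,th in(('top',(263,160,277,188),(303,160,314,188),130),('scene',(345,178,368,202),(310,192,332,212),160)):
        im=np.mean([ctrl.get_image(name).astype(float) for _ in range(6)],0);im=im.round().astype(np.uint8);cv2.imwrite(f'pics/{name}_{tag}.png',im)
        c=cam(name);m,d,L=stand(c,wc(im,A,th),wc(im,B,th));m=m-[0,0,22]
        S=np.linspace(s0,s1,60);q=proj(c,[m+d*s0,m+d*s1]);px=np.linalg.norm(q[1]-q[0])/abs(s1-s0)
        e=edges(im,q[0],q[1],np.linspace(0,1,60),5)/px;ok=abs(e[:,1]-11.5)<2
        for _ in range(3):
            k=np.polyfit(S[ok],e[ok,0],1);r=abs(e[:,0]-np.polyval(k,S));ok=ok&(r<max(.3,2*np.std(r[ok])))
        b=m+d*-150;J=(proj(c,[b+[1,0,0],b+[0,0,1]])-proj(c,[b]));u=(q[1]-q[0])/np.linalg.norm(q[1]-q[0])
        res[name]=(k,J@np.array([-u[1],u[0]])/px);print(name,m.round(2),d.round(4),round(L,1),'n',ok.sum(),'range',S[ok].min().round(),S[ok].max().round(),'sd',np.std(r[ok]).round(2))
    for s in off:
        A=np.array([res['top'][1],res['scene'][1]]);y=[np.polyval(res['top'][0],s),np.polyval(res['scene'][0],s)]
        print('s',s,'dx,dz',np.linalg.solve(A,y).round(2))
E
python3 -c "
from chk import *
chk('a',-90,-210,(-286,-150,-72))"
```

```text
time: 12.3
tcp_pos: [536.0, -193.8, 89.7]
orientation: [1.0, -0.016, -0.0, 0.0]
force: [-0.2, 0.2, -1.4]
opening: 20.3
[ 535.96766566 -193.76937639   89.67472919] [-0.244993    0.20581588 -1.3740948 ] [-0.17829014  0.04385595 -0.03409551]
top [545.2   92.46 100.  ] [0.0314 0.9995 0.    ] 110.0 n 19 range -208.0 -94.0 sd 0.08
scene [544.99  91.55 100.  ] [0.0331 0.9995 0.    ] 110.4 n 15 range -208.0 -90.0 sd 0.1
s -286 dx,dz [-1.87  1.5 ]
s -150 dx,dz [0.13 1.62]
s -72 dx,dz [1.27 1.69]
```

```bash
python3 - <<'E'
s=open('servo.py').read()
a=s.index('def edges');b=s.index('def wc')
s=s[:a]+'''def edges(im,p0,p1,ts,half=8):
    """mid of the half-height crossings of the red channel across the line, per t: (mid,width) px"""
    f=im[...,2].astype(np.float32)
    p0,p1=np.float32(p0),np.float32(p1);d=(p1-p0)/np.linalg.norm(p1-p0);nr=np.array([-d[1],d[0]])
    o=np.arange(-half,half+.001,.05);acc=[]
    for t in ts:
        q=(p0+t*(p1-p0))+o[:,None]*nr;v=cv2.remap(f,q[:,0].astype(np.float32)[None],q[:,1].astype(np.float32)[None],1)[0]
        i=v.argmax();th=(np.median(v)*0+v[[0,-1]].mean()+v[i])/2;lo=i;hi=i
        while lo>0 and v[lo]>th: lo-=1
        while hi<len(v)-1 and v[hi]>th: hi+=1
        acc.append(((o[lo]+o[hi])/2,o[hi]-o[lo]))
    return np.array(acc)
'''+s[b:]
open('servo.py','w').write(s)
c=open('chk.py').read()
c=c.replace("def chk(tag,s0,s1,off):","def chk(tag,s0,s1,off,live=True):").replace("im=np.mean([ctrl","im=cv2.imread(f'pics/{name}_{tag}.png') if not live else np.mean([ctrl").replace("im=im.round().astype(np.uint8);","im=np.uint8(np.round(im));").replace("abs(e[:,1]-11.5)<2","abs(e[:,1]-np.median(e[:,1]))<1.5").replace("max(.3,2*","max(.5,2.5*").replace("'n',","'w',np.median(e[:,1]).round(1),'n',")
open('chk.py','w').write(c)
from chk import *
chk('a',-90,-200,(-286,-150,-72),False)
E
```

```text
[ 535.99811161 -193.83429215   89.64419691] [-0.77202513  0.12706138 -1.59406472] [-0.10060358  0.0077621  -0.02407381]
top [545.2   92.46 100.  ] [0.0314 0.9995 0.    ] 110.0 w 12.7 n 60 range -200.0 -90.0 sd 0.07
scene [544.99  91.55 100.  ] [0.0331 0.9995 0.    ] 110.4 w 11.1 n 60 range -200.0 -90.0 sd 0.04
s -286 dx,dz [-0.65  1.59]
s -150 dx,dz [0.05 1.36]
s -72 dx,dz [0.45 1.23]
```

```bash
python3 -m inch '[[[0,-0.003,0.0006,0,0,0],[0,-0.007,0.0006,0,0,0],[0,-0.011,0.0006,0,0,0],[0,-0.015,0.0006,0,0,0],[0,-0.019,0.0006,0,0,0],[0,-0.023,0.0006,0,0,0],[0,-0.027,0.0006,0,0,0],[0,-0.027,0.0006,0,0,0]]]'
```

```text
time: 13.57
tcp_pos: [537.1, -165.3, 89.1]
orientation: [1.0, -0.015, 0.0, -0.0]
force: [0.3, 0.4, -2.0]
opening: 20.3
```

```bash
python3 -m inch '[[[0,-0.005,0,0,0,0],[0,-0.01,0,0,0,0],[0,-0.016,0,0,0,0],[0,-0.022,0,0,0,0],[0,-0.028,0,0,0,0],[0,-0.034,0,0,0,0],[0,-0.04,0,0,0,0],[0,-0.045,0,0,0,0],[0,-0.05,0,0,0,0],[0,-0.05,0,0,0,0],[0,-0.05,0,0,0,0]]]'
python3 - <<'E'
from chk import *
chk('b',-72,-150,(-236,-150,-60),True)
t,s=cv2.imread('pics/top_b.png'),cv2.imread('pics/scene_b.png');w,_=snap('wrist','w5.png')
u=np.hstack([cv2.resize(s[172:232,290:380],(400,267),interpolation=2),cv2.resize(t[155:203,260:332],(400,267),interpolation=2)])
cv2.imwrite('pics/v5.png',np.vstack([u,cv2.resize(w[0:260,80:600],(660,330))[:, :].copy() if 0 else cv2.copyMakeBorder(cv2.resize(w[0:250,100:560],(580,315)),0,0,0,220,0)]))
E
```

```text
time: 14.48
tcp_pos: [538.6, -116.5, 89.1]
orientation: [1.0, -0.016, -0.0, 0.0]
force: [-0.1, -0.6, -1.5]
opening: 20.5
[ 538.5537191  -116.54861506   89.0623747 ] [-0.11071599 -0.59513338 -1.45612961] [-0.10321817  0.01038441  0.01178691]
top [545.14  92.47 100.  ] [0.0329 0.9995 0.    ] 110.0 w 12.3 n 55 range -150.0 -79.0 sd 0.06
scene [545.6   91.06 100.  ] [0.023  0.9997 0.    ] 111.4 w 11.3 n 56 range -150.0 -77.0 sd 0.05
s -236 dx,dz [-0.79  3.75]
s -150 dx,dz [-0.31  2.82]
s -60 dx,dz [0.18 1.84]
```

View pics/v5.png

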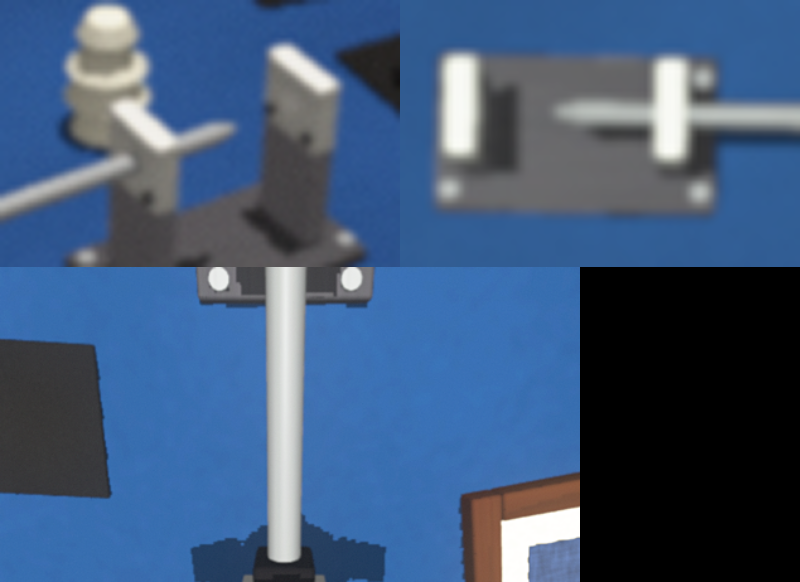

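The nose is through the near bushing and in the gap, with no contact force, and in line in all three views. Continue.

```bash
python3 -m inch '[[[0,-0.006,0,0,0,0],[0,-0.012,0,0,0,0],[0,-0.018,0,0,0,0],[0,-0.024,0,0,0,0],[0,-0.03,0,0,0,0],[0,-0.035,0,0,0,0],[0,-0.039,0,0,0,0],[0,-0.042,0,0,0,0],[0,-0.045,0,0,0,0],[0,-0.048,0,0,0,0],[0,-0.048,0,0,0,0]]]'
```

```text
time: 16.05
tcp_pos: [540.2, -68.1, 89.1]
orientation: [1.0, -0.016, 0.0, -0.0]
force: [-0.3, -0.9, -1.6]
opening: 20.4
```

```bash
python3 -m inch '[[[0,-0.003,0,0,0,0],[0,-0.006,0,0,0,0],[0,-0.009,0,0,0,0],[0,-0.013,0,0,0,0],[0,-0.017,0,0,0,0],[0,-0.021,0,0,0,0],[0,-0.025,0,0,0,0],[0,-0.029,0,0,0,0],[0,-0.032,0,0,0,0],[0,-0.032,0,0,0,0],[0,-0.032,0,0,0,0],[0,-0.032,0,0,0,0]]]'
python3 - <<'E'
from servo import *
st=ctrl.state();print(st['tcp_pos'],st['force'],st['torque'])
t,ct=snap('top','t6.png');s,cs=snap('scene','s6.png')
cv2.imwrite('pics/v6.png',np.vstack([np.hstack([cv2.resize(s[172:232,300:390],(400,267),interpolation=2),cv2.resize(t[155:203,250:322],(400,267),interpolation=2)]),cv2.copyMakeBorder(cv2.resize(s[60:260,260:480],(352,320)),0,0,0,448,0)]))
E
```

```text
time: 17.05
tcp_pos: [541.1, -37.2, 89.0]
orientation: [1.0, -0.016, -0.0, 0.0]
force: [-0.7, -0.3, -1.3]
opening: 20.2
[541.07294265 -37.17722203  89.00379626] [-0.74313014 -0.2738049  -1.32552958] [-0.14104854  0.04001213  0.01459393]
```

View pics/v6.png

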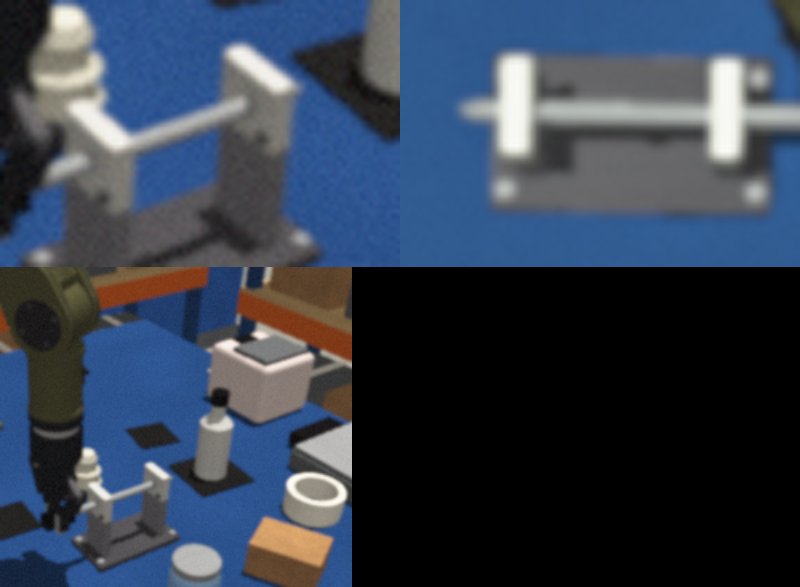

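```bash
python3 - <<'E'
from servo import *
t=cv2.imread('pics/t6.png');ct=cam('top');r=t[172:178,252:268,2].max(0);print(r)
i=np.where(r>(r.min()+r.max())/2*1.0)[0][0]+252
print(i,cast(ct,[(i-.5,175)],100),'far face y',92.5+62)
E
python3 -m inch '[[[0,0,0,0,0,0],[0,0,0,0,0,0],[0,0,0,0,0,0],[0,0,0,0,0,0],[0,0,0,0,0,0],[0,0,0,0,0,0]]]'
```

```text
[ 48  48  49  48  49  49  49  57  86 122 150 164 174 179 185 207]
262 [[545.86810855 175.48677149 100.        ]] far face y 154.5
time: 17.65
tcp_pos: [541.2, -36.9, 89.0]
orientation: [1.0, -0.016, 0.0, 0.0]
force: [-0.2, -0.4, -2.1]
opening: 20.2
```

```bash
python3 -c "
from cell import ctrl
print(ctrl.job_done(),ctrl.state()['time'])"
```

```text
the job is handed in; nothing more can be done
the job is handed in; nothing more can be done
```

The bottle now stands upright on the 120 mm mat. The long spindle runs nose first through both bushings and is still gripped there, with the arm holding still. I handed the job in at about 17.7 s, against the 64 s limit.

- **Nose beyond the far bushing:** about 21 mm measured in the last top picture, and about 23 mm from the arm's pose. The task asked for at least 15 mm.
- **Forces:** the readings I took between moves stayed under about 8 N, with about 2 N at the end. I saw no rise during the insertion.
- **Bottle and surroundings:** the last scene picture shows the bottle upright on the mat. Nothing else in that view appears to have moved. I did not look at the frame, the screwdriver or the rest again at the end.
- **Check that disagreed:** halfway through the insertion, the scene camera put the spindle 2 to 4 mm too high. I judged that the nose and the insulator had confused its view of the bushing tops. The other cameras and the missing contact force showed the spindle in line, so I carried on.

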